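# Sweep the worn brass nuts into the scrap pan

## Task

On the espresso machine repair bench, sweep the three worn brass nuts along the mat with your fingertips and in through the open mouth of the red scrap pan, so that each lies flat and wholly between the pan's side walls. Only push them: do not pinch, lift or jam them hard. Leave the silver nut and everything else on the bench where it is.

Things in the scene. Friction and masses are not known exactly. Their poses are not given: they have to be found in the camera images.
- nut_a: worn brass (yellow) hexagonal nut lying flat on the mat, 36 mm across the flats, 41.6 mm across the corners, 18 mm high, with a 20 mm hole, about 0.07 to 0.12 kg, free to slide; origin at the centre of its underside, z up
- nut_b: worn brass (yellow) hexagonal nut lying flat on the mat, 36 mm across the flats, 41.6 mm across the corners, 18 mm high, with a 20 mm hole, about 0.07 to 0.12 kg, free to slide; origin at the centre of its underside, z up
- nut_c: worn brass (yellow) hexagonal nut lying flat on the mat, 36 mm across the flats, 41.6 mm across the corners, 18 mm high, with a 20 mm hole, about 0.07 to 0.12 kg, free to slide; origin at the centre of its underside, z up
- nut_steel: good silver-coloured hexagonal nut lying flat on the mat, 36 mm across the flats, 41.6 mm across the corners, 18 mm high, with a 20 mm hole, about 0.07 to 0.12 kg, free to slide; origin at the centre of its underside, z up; it is to stay where it is. The four nuts lie at least 65 mm apart (centres), in any arrangement
- pan: red scrap pan like a dustpan, fixed on the mat to the robot's left, 140 mm deep (its x), 240 mm wide (its y). Origin: centre of its underside, on the mat. Walls 4 mm thick, 40 mm high on three sides (x = +70, y = +-120 mm); the side x = -70 mm is open and faces roughly to world -y, towards the nuts: things enter along the pan's +x
- pan_mouth (a point): middle of the pan's open mouth, on its floor, on the line joining the front ends of the side walls; axes as the pan's. The floor is a thin sheet flush with the mat (z = 4 mm above the bench): no step or lip at the mouth
- pan_in (a point): centre of the pan's floor, on its upper face; axes as the pan's
- mat: black rubber mat, 300 x 680 mm, 4 mm thick, fixed on the bench under the pan and nuts; origin at the centre of its underside (bench level z = 0), long side along its y
- basket: small steel filter basket (open cup), 60 mm across, 26 mm high, standing on the mat near its right end; origin at its underside centre. Leave alone
- gasket: blue gasket ring lying on the mat near its right end, 73 mm across, 8.5 mm high; origin at its underside centre. Leave alone
- tamper: steel tamper with dark wooden handle, 58 mm across, 85 mm high, standing on the bench beyond the mat; origin at its underside centre. Leave alone
- portafilter: steel filter holder, 72 mm across and 36 mm high, with a black handle reaching 200 mm along its +y, lying on the bench beyond the mat; origin under its head. Leave alone
- cleaner: white bottle with blue cap, 70 mm across, 190 mm high, on the bench to the left; origin at its underside centre. Leave alone
- grease: small amber jar with steel cap, 60 mm across, 50 mm high, on the bench to the left; origin at its underside centre. Leave alone
- screwdriver: screwdriver with orange handle lying on the bench beyond the mat, roughly along y; origin on its axis line, under its length. Leave alone

How it is judged:
At the end, for the whole second after the job is handed in: All three brass nuts lie flat on the pan's floor, at rest, their centres at least 18 mm behind the line of the mouth and inside the walls; the silver nut, basket and gasket ring are within 15 mm of where they started, the other things on the bench within 20 mm (x of nut_a in the frame of pan between -0.052 and 0.07 m and y of nut_a in the frame of pan between -0.118 and 0.118 m and z of nut_a in the frame of pan between -0.003 and 0.01 m and linear speed of each of nut_a, nut_b, nut_c below 0.01 m/s and x of nut_b in the frame of pan between -0.052 and 0.07 m and y of nut_b in the frame of pan between -0.118 and 0.118 m and z of nut_b in the frame of pan between -0.003 and 0.01 m and x of nut_c in the frame of pan between -0.052 and 0.07 m and y of nut_c in the frame of pan between -0.118 and 0.118 m and z of nut_c in the frame of pan between -0.003 and 0.01 m and distance of each of nut_steel, basket, gasket from where it was at the start of the episode below 0.015 m and distance of each of tamper, portafilter, cleaner, grease, screwdriver from where it was at the start of the episode below 0.02 m); the robot touches nothing.
It fails at once if a brass nut is lifted off the surface (underside more than 20 mm above the bench) (height (world z) of any of nut_a, nut_b, nut_c above 0.02 m).
It fails at once if a brass nut is pinched, or jammed with more than 30 N by the fingers (contact force between the fingers and nut_a above 30 N or contact force between the fingers and nut_b above 30 N or contact force between the fingers and nut_c above 30 N).
It fails at once if the silver nut, the basket or the gasket ring is moved more than 15 mm (distance of any of nut_steel, basket, gasket from where it was at the start of the episode above 0.015 m).
It fails at once if another thing on the bench is moved more than 20 mm (distance of any of tamper, portafilter, cleaner, grease, screwdriver from where it was at the start of the episode above 0.02 m).
It also fails if it takes over 72 s, if anything falls off the work surface, if the arm or the gripper's body presses on something with over 40 N, if the wrist force passes 120 N, or if a joint passes its speed limit or range.

## Robot

A 7-joint arm with a two-finger parallel gripper is mounted at the origin on the work surface. World frame = base frame: x ahead of the robot, y to its left, z up, the work surface at z = 0. Lengths are in m, angles in rad, forces in N, time in s.
With the tool pointing down it reaches from about 0.375 to 0.925 m from the base axis. Payload 3.1 kg.
Tool frame: the origin (TCP) lies midway between the tips of the shut fingers; the grasp point (between the pads) lies 19 mm behind it; z points along the fingers, y is the line along which they close (so a half turn about z gives the same grasp; the last joint's range is limited). The gripper opens to 85 mm and grips with 20 to 120 N. Pads are 22 mm wide; open, the fingers measure 114 mm over their backs; the gripper's body (76 mm by 85 mm) begins 54 mm behind the grasp point. The pads swing forward as they close: fully open they stand 13 mm farther back than shut.
Start: joints at [1.064, 0.383, 0.044, 1.598, -0.018, 1.161, -0.05], TCP at [0.258, -0.596, 0.231] pointing down, gripper open.
Joint ranges: [-2.61, 2.61], [-0.41, 2.15], [-1.48, 1.57], [0, 2.5], [-1.57, 4.71], [0.05, 1.97], [-2.85, 2.85]. Speed limits (rad/s): [2.79, 2.79, 3.14, 3.14, 3.14, 3.14, 3.14].

## Interface

Orientations are given as [roll, pitch, yaw] about the fixed x, y, z axes, in that order (R = Rz(yaw) Ry(pitch) Rx(roll)).
In Python, from workcell import robot gives the robot as it stands.
- The arm moves only by the tool move_arm, never from a script. Its argument "moves" is a list of rows, each a list of 7 numbers: the shift along the tool's x, y, z each as a share of 0.5 m, from -1 to 1, then the turn, a rotation vector about the tool's x, y, z each as a share of 180 degrees, from -1 to 1, then the opening, from 0 (shut) to 1 (fully open). In form: [[dx, dy, dz, wx, wy, wz, claw], ...]. A call has 1 to 5 rows; each row is the pose to reach, as a shift and turn from the pose commanded when the call began, along the tool's axes at that moment, turning the shorter way round; what a row does not reach only later rows make up. A row lasts 1/8 s, in which the tool goes at most 62.5 mm and 10.7 degrees, less where a joint would pass 70% of its speed; a pose out of reach is approached as far as the arm can. A call with a number of a shift or a turn outside -1 to 1 is refused whole. A call with a gripper value outside its range is refused whole. The fingers move at their own pace and stop on an object; "squeeze" is the grip in N (left out, the last holds). Time passes only in rows, so rows that repeat a pose let the fingers close. It gives the time, the measured TCP pose, the force, the opening and the grip force at its end, in the units of the state.
- robot.read_state(): the state, without advancing time (a new reading comes with each control period).
- robot.read_camera(name): name is "side" or "top" or "wrist"; returns a dict with "frame" (420x560x3 uint8, blue, green, red), "z_map" (420x560 float32, m along the optical axis (not along the pixel's ray), 0 where there is no reading), "K" (3x3 intrinsics, pixels), "R" (3x3) and "t" (3): a world point X has camera coordinates R X + t; the wrist camera has in their place "T_tool_cam" (4x4, takes a point from camera to tool coordinates, whose origin is the TCP and whose axes are the flange's). Camera axes: x right, y down, z forward; pixel columns grow to the right and rows downward; lengths in m; the calibration is good to about 2 mm. The wrist camera is an equidistant fisheye: a pixel r from the principal point sees the ray r / f radians off the axis. A picture is of the moment at which its call begins: read the wrist's pose just before it.
- robot.sign_off(): hands the job in; it is judged then, once.
The state is a dict: "time": time; "joint_positions": joint angles; "dq": joint speeds; "joint_torque": joint torques, N m; "ee_pos": TCP position; "eef_rot": TCP orientation; "ft_force": force on the tool from outside, world axes, zero at the start; "wrist_torque": the same for the moment, N m; "grip_width": opening from 0.0 (shut) to 1.0 (fully open); "grasp_force": force on a finger pad.
Only numpy, scipy, OpenCV 4.12 (cv2) and the standard library are available. Lean on these libraries where they do the work, as an engineer would, in place of code of your own. Each camera call takes 0.05 s, during which the arm holds its last target. There are 200 camera calls.

## Working session

There is one attempt and no reset: what is moved stays moved. The work goes in short steps, Python scripts to look and compute and a tool call to move; the robot and the scene stay as the last step left them, time stands still between calls to the robot, and variables do not carry over. Pictures are saved under pics/ and viewed, at most 10 in all, crops included, and the job is handed in when it is done.

Besides the shell and the picture viewer there is one more tool, called as a command line: name --pt "numbers of a row" for each row, then --argument value for the rest. move_arm: Moves the arm, as the interface text tells. Its arguments: {"type":"object","properties":{"moves":{"type":"array","items":{"type":"array","items":{"type":"number"}}},"squeeze":{"type":"number"}},"required":["moves"]}

```bash
mkdir -p pics; python3 - <<'E'
from workcell import robot
import cv2,numpy as np
s=robot.read_state();print(s['time'],s['ee_pos'],s['eef_rot'],s['grip_width'])
c=robot.read_camera('top')
cv2.imwrite('pics/top0.png',cv2.resize(c['frame'],(784,588),interpolation=cv2.INTER_CUBIC))
np.savez('top0.npz',**{k:c[k] for k in('frame','z_map','K','R','t')})
print(c['K'],c['R'],c['t'])
E
```

```text
0.0 [ 0.25798629 -0.59556514  0.22984456] [-3.13891216e+00  1.58138538e-04  4.08892148e-01] 0.9972931459226198
[[427.40987969   0.         271.95739995]
 [  0.         427.40987969 204.10080234]
 [  0.           0.           1.        ]] [[ 0.07613067 -0.99708937  0.00411151]
 [-0.9765265  -0.07539264 -0.20177203]
 [ 0.20149472  0.01134604 -0.97942388]] [0.05154237 0.59056463 0.90499476]
```

View pics/top0.png

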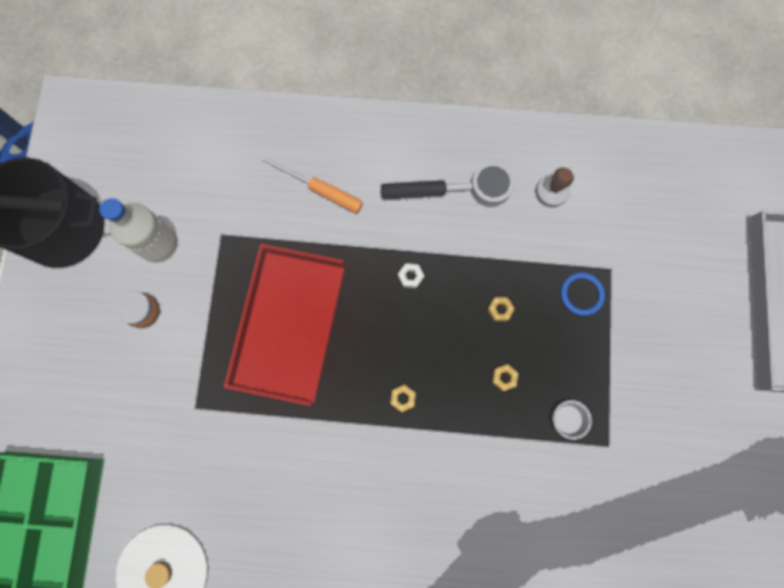

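The top view shows the silver nut at (411,275), the brass nuts at (501,309), (506,377) and (403,398), and the pan on the left with its mouth running from about (344,265) to (314,404), facing right (world -y).

```bash
cat > h.py <<'E'
import cv2,numpy as np
def w(c,u,v,z):
    d=c['R'].T@np.linalg.solve(c['K'],[u,v,1]); o=-c['R'].T@c['t']
    return (o+d*(z-o[2])/d[2])[:2]
def pix(c,X):
    p=c['K']@(c['R']@np.array(X)+c['t']);return p[:2]/p[2]
def nuts(c):
    hsv=cv2.cvtColor(c['frame'],cv2.COLOR_BGR2HSV)
    m=cv2.inRange(hsv,(12,70,80),(32,255,255))
    n,l,s,ce=cv2.connectedComponentsWithStats(m)
    return [(np.round(w(c,ce[i][0],ce[i][1],.018),4),int(s[i][4]),np.round(ce[i])) for i in range(1,n) if s[i][4]>80]
E
python3 - <<'E'
from h import *
c=dict(np.load('top0.npz'))
for a in nuts(c):print(a)
k=560/784
for n,u,v,z in [('steel',411,275,.018),('wallTip_far',344,263,.044),('wallTip_near',314,404,.044),('floor far',341,268,.004),('back far',262,246,.044),('back near',226,387,.044),('basket',572,419,.02),('gask',583,294,.01),('mat TL',221,235,.004),('mat TR',611,268,.004),('mat BR',609,446,.004),('mat BL',195,408,.004)]:
    print(n,np.round(w(c,u*k,v*k,z),4))
x=(slice(170,300),slice(140,320))
cv2.imwrite('pics/crop0.png',cv2.resize(c['frame'][x],None,fx=4.4,fy=4.4,interpolation=cv2.INTER_CUBIC))
E
```

```text
(array([0.7492, 0.1891]), 310, array([239., 139.]))
(array([ 0.5705, -0.1058]), 272, array([358., 220.]))
(array([ 0.4571, -0.1169]), 274, array([361., 269.]))
(array([0.4115, 0.0479]), 274, array([287., 284.]))
(array([0.1171, 0.4037]), 252, array([112., 411.]))
steel [0.616  0.0475]
wallTip_far [0.6218 0.1603]
wallTip_near [0.3904 0.1871]
floor far [0.6222 0.1677]
back far [0.6402 0.2986]
back near [0.4061 0.3286]
basket [ 0.3985 -0.2265]
gask [ 0.6073 -0.2459]
mat TL [0.6648 0.3807]
mat TR [ 0.658  -0.2957]
mat BR [ 0.3603 -0.292 ]
mat BL [0.3692 0.3849]
```

View pics/crop0.png

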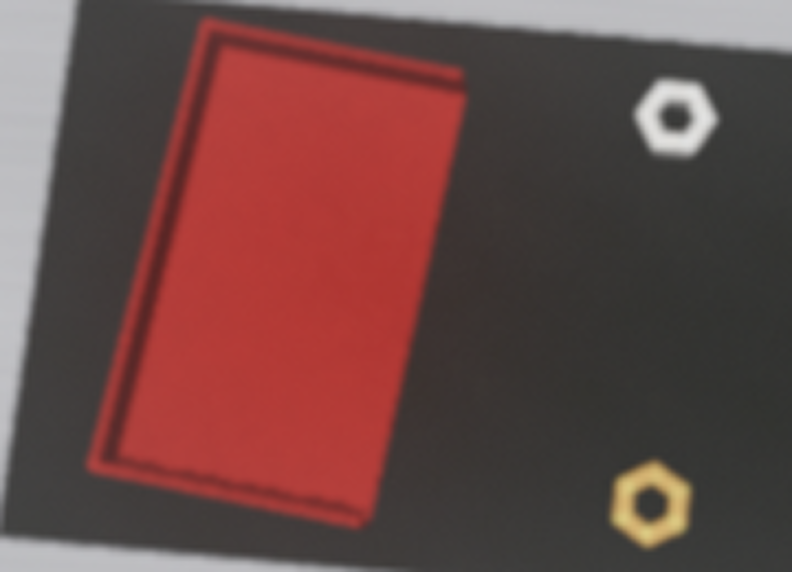

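Pan tips, walls and nut sizes fit the given dimensions (mouth about 233 mm at the wall centrelines, +x at roughly 83° yaw). I'll push with the fingers about 16 mm apart, tool x along the push.

```bash
cat >> h.py <<'E'
from scipy.spatial.transform import Rotation as Ro
def rel(s,x,y,z,yaw):
    A=Ro.from_euler('xyz',s['eef_rot']);B=Ro.from_euler('xyz',[np.pi,0,yaw])
    d=A.inv().apply(np.array([x,y,z])-s['ee_pos'])/.5
    r=(A.inv()*B).as_rotvec()/np.pi
    return np.round(np.r_[d,r],4)
E
python3 -c "
from h import *;from workcell import robot
s=robot.read_state()
print(rel(s,.405,-.008,.12,1.454))"
```

```text
[ 7.370e-01 -9.609e-01  2.222e-01 -8.000e-04 -4.000e-04 -3.327e-01]
```

move_arm --pt "0.737 -0.961 0.222 0 0 -0.333 0.19" --pt "0.737 -0.961 0.222 0 0 -0.333 0.19" --pt "0.737 -0.961 0.222 0 0 -0.333 0.19" --pt "0.737 -0.961 0.222 0 0 -0.333 0.19" --pt "0.737 -0.961 0.222 0 0 -0.333 0.19" --squeeze 20

```text
time: 0.68
ee_pos: [0.3329, -0.2959, 0.1741]
eef_rot: [-3.141, -0.0, 1.352]
ft_force: [1.1, 0.2, 0.1]
grip_width: 0.19
grasp_force: 0.0
```

```bash
python3 -c "
from h import *;from workcell import robot
s=robot.read_state();print(s['ee_pos'],s['eef_rot'],s['grip_width'])
print(rel(s,.405,-.008,.12,1.454))"
```

```text
[ 0.33290434 -0.29591907  0.17412556] [-3.14104312e+00 -3.12927877e-04  1.35243280e+00] 0.1896527043869809
[ 5.934e-01  1.610e-02  1.084e-01 -2.000e-04 -1.000e-04 -3.230e-02]
```

move_arm --pt "0.593 0.016 0.108 0 0 -0.032 0.19" --pt "0.593 0.016 0.108 0 0 -0.032 0.19" --pt "0.593 0.016 0.108 0 0 -0.032 0.19" --pt "0.593 0.016 0.108 0 0 -0.032 0.19" --pt "0.593 0.016 0.108 0 0 -0.032 0.19"

```text
time: 1.3
ee_pos: [0.4065, -0.0087, 0.1204]
eef_rot: [-3.141, 0.0, 1.448]
ft_force: [-0.2, -0.8, -0.7]
grip_width: 0.191
grasp_force: 0.0
```

```bash
python3 -c "
from h import *;from workcell import robot
s=robot.read_state();print(s['ee_pos'],s['eef_rot'],s['grip_width'])
print(rel(s,.405,-.008,.011,1.454))
c=robot.read_camera('side')
cv2.imwrite('pics/side1.png',c['frame'])"
```

```text
[ 0.4065202  -0.00866252  0.12042611] [-3.14137587e+00  8.65506580e-05  1.44833538e+00] 0.19087973581548512
[ 1.000e-03 -3.100e-03  2.189e-01 -1.000e-04  0.000e+00 -1.800e-03]
```

View pics/side1.png

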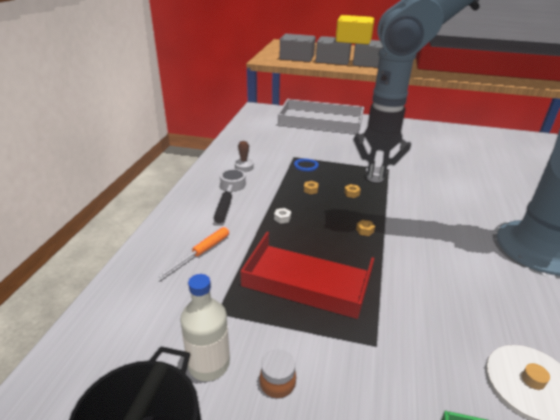

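The side view shows the fingers above the mat behind the near brass nut (367,228), with the pan mouth at (310,285) ahead. Descending.

move_arm --pt "0 -0.003 0.1 0 0 -0.002 0.19" --pt "0 -0.003 0.16 0 0 -0.002 0.19" --pt "0 -0.003 0.2 0 0 -0.002 0.19" --pt "0 -0.003 0.217 0 0 -0.002 0.19" --pt "0 -0.003 0.217 0 0 -0.002 0.19"

```text
time: 1.98
ee_pos: [0.4049, -0.0109, 0.0121]
eef_rot: [-3.14, -0.0, 1.453]
ft_force: [-0.5, -0.5, 0.4]
grip_width: 0.195
grasp_force: 0.0
```

move_arm --pt "0.03 0 0 0 0 0 0.19" --pt "0.05 0 0 0 0 0 0.19" --pt "0.07 0 0 0 0 0 0.19" --pt "0.1 0 0 0 0 0 0.19" --pt "0.13 0 0 0 0 0 0.19"

```text
time: 2.6
ee_pos: [0.4133, 0.0539, 0.0128]
eef_rot: [3.141, 0.001, 1.453]
ft_force: [0.1, -1.9, 0.3]
grip_width: 0.192
grasp_force: 0.4
```

move_arm --pt "0.03 0 0 0 0 0 0.19" --pt "0.06 0 0 0 0 0 0.19" --pt "0.09 0 0 0 0 0 0.19" --pt "0.12 0 0 0 0 0 0.19" --pt "0.15 0 0 0 0 0 0.19"

```text
time: 3.22
ee_pos: [0.4219, 0.1292, 0.0124]
eef_rot: [-3.142, 0.0, 1.453]
ft_force: [-0.4, -1.1, 0.2]
grip_width: 0.191
grasp_force: 0.4
```

```bash
python3 -c "
from h import *;from workcell import robot
s=robot.read_state();print(s['ee_pos'],s['eef_rot'])
c=robot.read_camera('top')
for a in nuts(c):print(a)
cv2.imwrite('pics/t2.png',cv2.resize(c['frame'][150:330,130:400],None,fx=2.9,fy=2.9))"
```

```text
[0.42188321 0.12915819 0.01244464] [-3.14155252e+00  1.03138543e-04  1.45314105e+00]
(array([0.7491, 0.189 ]), 311, array([239., 139.]))
(array([ 0.5705, -0.1057]), 274, array([358., 220.]))
(array([ 0.4572, -0.1169]), 276, array([361., 269.]))
(array([0.1171, 0.4037]), 252, array([112., 411.]))
```

View pics/t2.png

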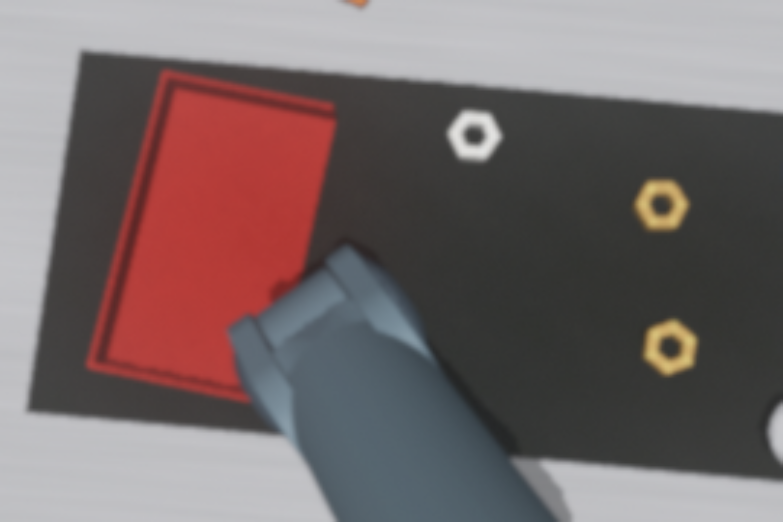

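The arm hides the pushed nut in the top view; the other nuts are unmoved ((662,205), (670,347), silver (474,135)). I'll check with the side camera.

```bash
python3 -c "
from h import *;from workcell import robot
c=robot.read_camera('side')
for a in nuts(c):print(a)
p=pix(c,[.425,.15,.02]).astype(int);print(p)
x,y=max(p[0]-70,0),max(p[1]-55,0)
cv2.imwrite('pics/s3.png',cv2.resize(c['frame'][y:y+110,x:x+140],None,fx=5,fy=5,interpolation=cv2.INTER_CUBIC))"
```

```text
(array([ 0.6399, -2.3415]), 1050, array([354.,  29.]))
(array([ 0.8015, -1.3302]), 2092, array([307.,  64.]))
(array([-0.1128, -1.2715]), 1964, array([495.,  84.]))
(array([1.0775, 0.2537]), 2507, array([ 66., 234.]))
(array([ 0.5714, -0.1015]), 197, array([311., 187.]))
(array([0.7519, 0.1882]), 215, array([211., 239.]))
(array([0.4256, 0.1672]), 298, array([356., 256.]))
(array([0.1175, 0.3956]), 529, array([536., 376.]))
[356 250]
```

View pics/s3.png

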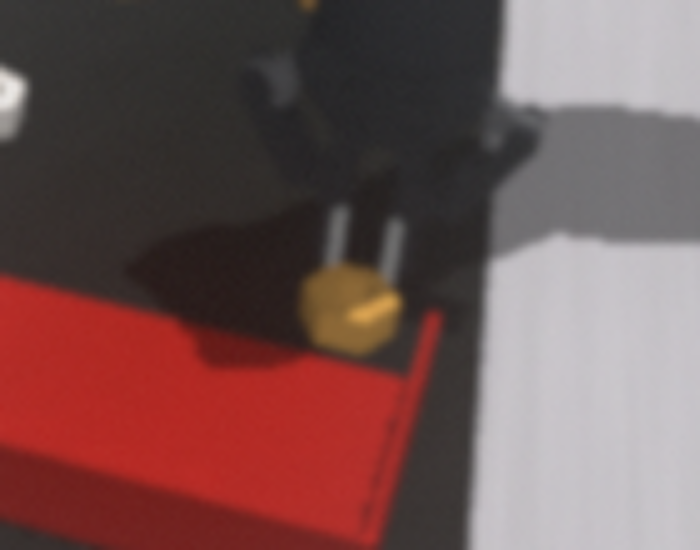

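The side crop shows the nut cradled squarely on both fingers at (350,310), just at the mouth and clear of the near wall. Continuing in.

move_arm --pt "0.025 0.002 0 0 0 0 0.19" --pt "0.05 0.004 0 0 0 0 0.19" --pt "0.075 0.006 0 0 0 0 0.19" --pt "0.1 0.008 0 0 0 0 0.19" --pt "0.125 0.01 0 0 0 0 0.19"

```text
time: 3.95
ee_pos: [0.4343, 0.1907, 0.0124]
eef_rot: [-3.142, -0.0, 1.453]
ft_force: [-0.6, 0.1, -0.4]
grip_width: 0.187
grasp_force: 0.2
```

move_arm --pt "0.025 0.002 0 0 0 0 0.19" --pt "0.045 0.004 0 0 0 0 0.19" --pt "0.065 0.006 0 0 0 0 0.19" --pt "0.08 0.006 0 0 0 0 0.19" --pt "0.085 0.006 0 0 0 0 0.19"

```text
time: 4.58
ee_pos: [0.4421, 0.2322, 0.0125]
eef_rot: [3.141, -0.0, 1.454]
ft_force: [0.0, -1.1, -0.2]
grip_width: 0.193
grasp_force: 0.4
```

move_arm --pt "-0.04 0 0 0 0 0 0.19" --pt "-0.06 0 0 0 0 0 0.19" --pt "-0.1 0 -0.1 0 0 0 0.19" --pt "-0.2 0 -0.2 0 0 0 0.19" --pt "-0.3 0 -0.2 0 0 0 0.19"

```text
time: 5.2
ee_pos: [0.4271, 0.0818, 0.1156]
eef_rot: [3.134, -0.002, 1.454]
ft_force: [1.0, -0.3, 0.3]
grip_width: 0.187
grasp_force: 0.0
```

```bash
python3 -c "
from h import *;from workcell import robot
s=robot.read_state();print(s['ee_pos'],s['eef_rot'],s['ft_force'])
c=robot.read_camera('side')
for a in nuts(c)[4:]:print(a)
print(rel(s,.4535,-.172,.12,1.512))"
```

```text
[0.42707658 0.08182252 0.11559856] [ 3.13400313e+00 -1.71770566e-03  1.45406326e+00] [ 0.96261718 -0.294909    0.25808102]
(array([ 0.5714, -0.1013]), 200, array([311., 187.]))
(array([ 0.4643, -0.112 ]), 143, array([350., 190.]))
(array([0.7517, 0.1882]), 221, array([211., 239.]))
(array([0.4465, 0.2648]), 310, array([341., 285.]))
(array([0.1175, 0.3956]), 529, array([536., 376.]))
[-0.498   0.1117 -0.0088  0.0024 -0.0005 -0.0184]
```

```bash
python3 -c "
from h import *;from workcell import robot
s=robot.read_state()
print(rel(s,.4517,-.173,.11,1.48))"
```

```text
[-0.4774  0.1174  0.011   0.0005  0.0024 -0.0119]
```

move_arm --pt "-0.49 0.108 0 0 0 -0.008 0.19" --pt "-0.49 0.108 0 0 0 -0.008 0.19" --pt "-0.49 0.108 0 0 0 -0.008 0.19" --pt "-0.49 0.108 0 0 0 -0.008 0.19" --pt "-0.49 0.108 0 0 0 -0.008 0.19"

```text
time: 5.88
ee_pos: [0.4478, -0.1745, 0.1122]
eef_rot: [3.142, 0.002, 1.465]
ft_force: [0.1, 0.6, -0.5]
grip_width: 0.191
grasp_force: 0.0
```

```bash
python3 -c "
from h import *;from workcell import robot
s=robot.read_state();print(s['ee_pos'],s['eef_rot'])
print(rel(s,.4517,-.176,.012,1.48))"
```

```text
[ 0.4477607  -0.1744652   0.11220902] [3.14158953e+00 2.46918208e-03 1.46516202e+00]
[-0.0017  0.0082  0.2004 -0.      0.0008 -0.0047]
```

move_arm --pt "-0.002 0.008 0.09 0 0.0008 -0.005 0.19" --pt "-0.002 0.008 0.15 0 0.0008 -0.005 0.19" --pt "-0.002 0.008 0.19 0 0.0008 -0.005 0.19" --pt "-0.002 0.008 0.2 0 0.0008 -0.005 0.19" --pt "-0.002 0.008 0.2 0 0.0008 -0.005 0.19"

```text
time: 6.5
ee_pos: [0.4529, -0.168, 0.0125]
eef_rot: [-3.141, -0.003, 1.494]
ft_force: [0.5, -0.1, 0.1]
grip_width: 0.197
grasp_force: 0.0
```

move_arm --pt "0.03 0 0 0 0 0 0.19" --pt "0.05 0 0 0 0 0 0.19" --pt "0.07 0 0 0 0 0 0.19" --pt "0.1 0 0 0 0 0 0.19" --pt "0.13 0 0 0 0 0 0.19"

```text
time: 7.12
ee_pos: [0.4583, -0.1024, 0.0127]
eef_rot: [3.141, -0.003, 1.494]
ft_force: [-0.2, -1.1, -0.0]
grip_width: 0.19
grasp_force: 0.3
```

move_arm --pt "0.03 0 0 0 0 0 0.19" --pt "0.06 0 0 0 0 0 0.19" --pt "0.09 0 0 0 0 0 0.19" --pt "0.12 0 0 0 0 0 0.19" --pt "0.15 0 0 0 0 0 0.19"

```text
time: 7.75
ee_pos: [0.4639, -0.0277, 0.0127]
eef_rot: [-3.141, -0.003, 1.494]
ft_force: [-0.2, -0.2, 0.1]
grip_width: 0.19
grasp_force: 0.2
```

```bash
python3 -c "
from h import *;from workcell import robot
s=robot.read_state();print(s['ee_pos'],s['eef_rot'])
c=robot.read_camera('side')
for a in nuts(c)[4:]:print(a)
print(rel(s,.487,.205,.012,1.48))"
```

```text
[ 0.46388161 -0.02767886  0.01269499] [-3.14132246e+00 -2.66739979e-03  1.49409274e+00]
(array([ 0.5714, -0.1015]), 197, array([311., 187.]))
(array([0.4657, 0.0074]), 214, array([345., 214.]))
(array([0.7519, 0.1883]), 215, array([211., 239.]))
(array([0.4465, 0.2649]), 312, array([341., 285.]))
(array([0.1175, 0.3956]), 528, array([536., 376.]))
[ 4.675e-01  1.040e-02  2.600e-03 -1.000e-04 -8.000e-04  4.500e-03]
```

move_arm --pt "0.03 0.001 0 0 0 0 0.19" --pt "0.06 0.002 0 0 0 0 0.19" --pt "0.09 0.003 0 0 0 0 0.19" --pt "0.12 0.004 0 0 0 0 0.19" --pt "0.15 0.005 0 0 0 0 0.19"

```text
time: 8.43
ee_pos: [0.4723, 0.0469, 0.013]
eef_rot: [3.142, -0.003, 1.494]
ft_force: [-0.2, -0.6, -0.6]
grip_width: 0.19
grasp_force: 0.2
```

move_arm --pt "0.03 0.001 0 0 0 0 0.19" --pt "0.06 0.002 0 0 0 0 0.19" --pt "0.09 0.003 0 0 0 0 0.19" --pt "0.12 0.004 0 0 0 0 0.19" --pt "0.15 0.005 0 0 0 0 0.19"

```text
time: 9.05
ee_pos: [0.4806, 0.1214, 0.0132]
eef_rot: [3.142, -0.003, 1.494]
ft_force: [0.4, -0.0, 0.3]
grip_width: 0.185
grasp_force: 0.2
```

```bash
python3 -c "
from h import *;from workcell import robot
s=robot.read_state();print(s['ee_pos'],s['eef_rot'])
c=robot.read_camera('side')
for a in nuts(c)[4:]:print(a)
print(rel(s,.4885,.205,.012,1.48))"
```

```text
[0.48057621 0.12135749 0.01317725] [ 3.14155033e+00 -2.52905552e-03  1.49395145e+00]
(array([ 0.5714, -0.1012]), 195, array([311., 187.]))
(array([0.752 , 0.1884]), 214, array([211., 239.]))
(array([0.4815, 0.1554]), 285, array([331., 249.]))
(array([0.4465, 0.2649]), 308, array([341., 285.]))
(array([0.1175, 0.3956]), 529, array([536., 376.]))
[ 0.168   0.003   0.0028  0.     -0.0008  0.0044]
```

move_arm --pt "0.03 0.002 0 0 0 0 0.19" --pt "0.06 0.004 0 0 0 0 0.19" --pt "0.09 0.006 0 0 0 0 0.19" --pt "0.12 0.008 0 0 0 0 0.19" --pt "0.14 0.009 0 0 0 0 0.19"

```text
time: 9.72
ee_pos: [0.4905, 0.1913, 0.0134]
eef_rot: [3.141, -0.003, 1.495]
ft_force: [0.1, -0.6, 1.7]
grip_width: 0.185
grasp_force: 0.3
```

move_arm --pt "0.02 0 0 0 0 0 0.19" --pt "0.025 0 0 0 0 0 0.19" --pt "-0.02 0 0 0 0 0 0.19" --pt "-0.06 0 -0.06 0 0 0 0.19" --pt "-0.15 0 -0.18 0 0 0 0.19"

```text
time: 10.35
ee_pos: [0.4835, 0.1223, 0.0926]
eef_rot: [-3.138, -0.003, 1.496]
ft_force: [1.7, -0.1, 0.1]
grip_width: 0.191
grasp_force: 0.0
```

```bash
python3 -c "
from h import *;from workcell import robot
s=robot.read_state();print(s['ee_pos'],s['eef_rot'])
c=robot.read_camera('side')
for a in nuts(c)[4:]:print(a)
print(rel(s,.575,-.166,.105,1.66))"
```

```text
[0.48346003 0.1223203  0.09258098] [-3.13765276e+00 -2.76433071e-03  1.49624733e+00]
(array([ 0.5756, -0.0968]), 143, array([309., 187.]))
(array([0.7517, 0.188 ]), 219, array([211., 239.]))
(array([0.4928, 0.2362]), 285, array([321., 272.]))
(array([0.4466, 0.2648]), 310, array([341., 285.]))
(array([0.1174, 0.3956]), 529, array([536., 376.]))
[-0.5613  0.2254 -0.0273 -0.0012 -0.001  -0.0521]
```

move_arm --pt "-0.557 0.23 -0.015 0 -0.001 -0.061 0.19" --pt "-0.557 0.23 -0.015 0 -0.001 -0.061 0.19" --pt "-0.557 0.23 -0.015 0 -0.001 -0.061 0.19" --pt "-0.557 0.23 -0.015 0 -0.001 -0.061 0.19" --pt "-0.557 0.23 -0.015 0 -0.001 -0.061 0.19"

```text
time: 11.02
ee_pos: [0.5787, -0.1671, 0.1]
eef_rot: [3.141, 0.001, 1.684]
ft_force: [1.4, 0.2, 0.2]
grip_width: 0.194
grasp_force: 0.0
```

```bash
python3 -c "
from h import *;from workcell import robot
s=robot.read_state();print(s['ee_pos'],s['eef_rot'])
print(rel(s,.5775,-.17,.012,1.69))"
```

```text
[ 0.57871274 -0.16711962  0.10000584] [3.14093772e+00 1.36608391e-03 1.68377503e+00]
[-0.0052 -0.0032  0.176   0.0002  0.0004 -0.002 ]
```

move_arm --pt "-0.005 -0.003 0.09 0 0 -0.002 0.19" --pt "-0.005 -0.003 0.14 0 0 -0.002 0.19" --pt "-0.005 -0.003 0.165 0 0 -0.002 0.19" --pt "-0.005 -0.003 0.176 0 0 -0.002 0.19" --pt "-0.005 -0.003 0.176 0 0 -0.002 0.19"

```text
time: 11.65
ee_pos: [0.5778, -0.1667, 0.0125]
eef_rot: [3.14, 0.001, 1.692]
ft_force: [-0.3, -0.4, 0.0]
grip_width: 0.191
grasp_force: 0.0
```

move_arm --pt "0.03 0 0 0 0 0 0.19" --pt "0.05 0 0 0 0 0 0.19" --pt "0.07 0 0 0 0 0 0.19" --pt "0.1 0 0 0 0 0 0.19" --pt "0.13 0 0 0 0 0 0.19"

```text
time: 12.28
ee_pos: [0.5695, -0.1016, 0.0122]
eef_rot: [3.141, 0.001, 1.692]
ft_force: [0.1, -0.1, 1.2]
grip_width: 0.193
grasp_force: 0.5
```

```bash
python3 -c "
from h import *;from workcell import robot
s=robot.read_state();print(s['ee_pos'],s['eef_rot'])
c=robot.read_camera('side')
for a in nuts(c)[4:]:print(a)"
```

```text
[ 0.5694812  -0.10157744  0.01220255] [3.14091037e+00 1.00211805e-03 1.69185490e+00]
(array([0.7519, 0.1884]), 214, array([211., 239.]))
(array([0.4928, 0.2361]), 284, array([321., 272.]))
(array([0.4465, 0.2649]), 312, array([341., 285.]))
(array([0.1174, 0.3955]), 528, array([536., 376.]))
```

```bash
python3 -c "
from h import *;from workcell import robot
c=robot.read_camera('side')
x,y=240,140
cv2.imwrite('pics/s4.png',cv2.resize(c['frame'][y:y+110,x:x+140],None,fx=5,fy=5,interpolation=cv2.INTER_CUBIC))"
```

```text
(no output)
```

View pics/s4.png

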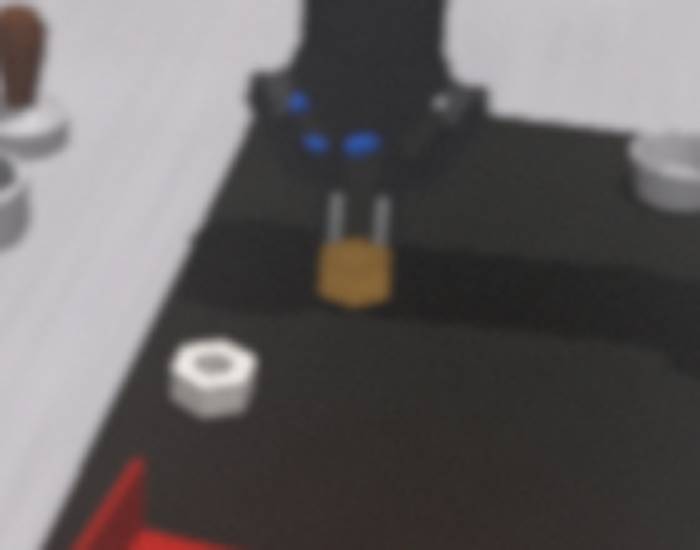

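The nut (355,270) sits squarely on both fingers, in shadow; the silver nut (213,375) is clear of the path.

move_arm --pt "0.03 0 0 0 0 0 0.19" --pt "0.06 0 0 0 0 0 0.19" --pt "0.09 0 0 0 0 0 0.19" --pt "0.12 0 0 0 0 0 0.19" --pt "0.15 0 0 0 0 0 0.19"

```text
time: 13.0
ee_pos: [0.5601, -0.0267, 0.0119]
eef_rot: [3.142, 0.0, 1.692]
ft_force: [-0.1, 0.4, 0.3]
grip_width: 0.192
grasp_force: 0.3
```

move_arm --pt "0.03 0 0 0 0 0 0.19" --pt "0.06 0 0 0 0 0 0.19" --pt "0.09 0 0 0 0 0 0.19" --pt "0.12 0 0 0 0 0 0.19" --pt "0.15 0 0 0 0 0 0.19"

```text
time: 13.62
ee_pos: [0.5512, 0.0475, 0.0118]
eef_rot: [3.141, 0.001, 1.692]
ft_force: [1.1, -1.0, 0.1]
grip_width: 0.192
grasp_force: 0.3
```

```bash
sed -i 's/(12,70,80)/(12,70,45)/' h.py; python3 -c "
from h import *;from workcell import robot
s=robot.read_state();print(s['ee_pos'],s['eef_rot'])
c=robot.read_camera('side')
for a in nuts(c):
  if a[2][1]>100:print(a)"
```

```text
[0.55115418 0.04746979 0.01184301] [3.14136223e+00 6.45098138e-04 1.69186567e+00]
(array([ 1.0448, -0.2741]), 103, array([177., 141.]))
(array([1.0775, 0.2532]), 2525, array([ 66., 234.]))
(array([0.5473, 0.081 ]), 280, array([308., 226.]))
(array([0.752 , 0.1883]), 212, array([211., 239.]))
(array([0.4928, 0.2361]), 284, array([321., 272.]))
(array([0.4465, 0.2649]), 311, array([341., 285.]))
(array([0.1174, 0.3955]), 528, array([536., 376.]))
```

move_arm --pt "0.03 0.003 0 0 0 0 0.19" --pt "0.06 0.006 0 0 0 0 0.19" --pt "0.09 0.009 0 0 0 0 0.19" --pt "0.12 0.012 0 0 0 0 0.19" --pt "0.15 0.015 0 0 0 0 0.19"

```text
time: 14.3
ee_pos: [0.5497, 0.123, 0.0118]
eef_rot: [3.141, 0.001, 1.692]
ft_force: [0.2, -0.5, -0.2]
grip_width: 0.187
grasp_force: 0.4
```

move_arm --pt "0.03 0.003 0 0 0 0 0.19" --pt "0.06 0.006 0 0 0 0 0.19" --pt "0.09 0.009 0 0 0 0 0.19" --pt "0.12 0.012 0 0 0 0 0.19" --pt "0.145 0.015 0 0 0 0 0.19"

```text
time: 14.92
ee_pos: [0.5482, 0.196, 0.0118]
eef_rot: [3.141, 0.0, 1.692]
ft_force: [0.3, -0.6, 0.5]
grip_width: 0.188
grasp_force: 0.5
```

```bash
python3 -c "
from h import *;from workcell import robot
s=robot.read_state();print(s['ee_pos'],s['eef_rot'])
c=robot.read_camera('side')
for a in nuts(c):
  if a[2][1]>200:print(a)"
```

```text
[0.54821884 0.19599842 0.01178484] [3.14136108e+00 4.13548014e-04 1.69246587e+00]
(array([1.0774, 0.2548]), 2505, array([ 65., 234.]))
(array([0.7519, 0.1883]), 218, array([211., 239.]))
(array([0.5446, 0.2257]), 267, array([297., 265.]))
(array([0.4931, 0.2357]), 289, array([321., 272.]))
(array([0.4465, 0.2649]), 312, array([341., 285.]))
(array([0.1174, 0.3956]), 530, array([536., 376.]))
```

move_arm --pt "-0.02 0 0 0 0 0 0.19" --pt "-0.05 0 -0.02 0 0 0 0.19" --pt "-0.1 0 -0.12 0 0 0 0.19" --pt "-0.2 0 -0.24 0 0 0 0.19" --pt "-0.3 0 -0.36 0 0 0 0.19"

```text
time: 15.6
ee_pos: [0.5639, 0.062, 0.1699]
eef_rot: [3.141, 0.002, 1.689]
ft_force: [1.3, -0.2, -0.3]
grip_width: 0.189
grasp_force: 0.0
```

move_arm --pt "-0.12 0 -0.05 0 0 0 0.19" --pt "-0.24 0 -0.05 0 0 0 0.19" --pt "-0.36 0 -0.05 0 0 0 0.19" --pt "-0.48 0 -0.05 0 0 0 0.19" --pt "-0.48 0 -0.05 0 0 0 0.19"

```text
time: 16.23
ee_pos: [0.5906, -0.1847, 0.1933]
eef_rot: [-3.141, 0.006, 1.676]
ft_force: [-0.2, 0.1, -0.3]
grip_width: 0.193
grasp_force: 0.0
```

```bash
python3 -c "
from h import *;from workcell import robot
s=robot.read_state();print(s['ee_pos'],s['ft_force'])
c=robot.read_camera('top')
for a in nuts(c):print(a)
cv2.imwrite('pics/t5.png',cv2.resize(c['frame'],(784,588),interpolation=cv2.INTER_CUBIC))"
```

```text
[ 0.59059684 -0.18469603  0.19330541] [-0.16491213  0.06280233 -0.32034754]
(array([0.7493, 0.1892]), 316, array([239., 139.]))
(array([0.5442, 0.2264]), 186, array([215., 221.]))
(array([0.492 , 0.2333]), 192, array([210., 243.]))
(array([0.4452, 0.2621]), 199, array([195., 262.]))
(array([0.1172, 0.4037]), 251, array([112., 410.]))
```

View pics/t5.png

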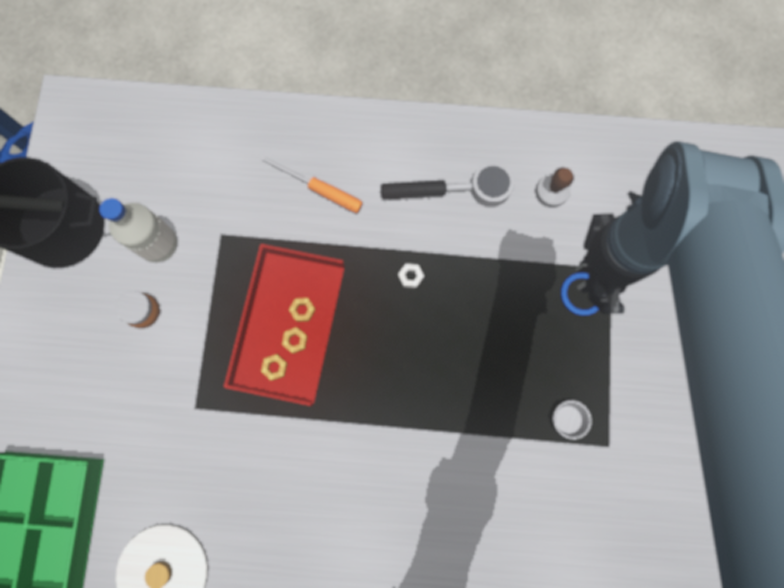

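All three brass nuts lie flat in the pan at (302,309), (294,340) and (273,367), more than 50 mm behind the mouth. The silver nut (411,275), basket and gasket are where they started. The arm is clear of everything.

```bash
python3 -c "
from workcell import robot
print(robot.sign_off())"
```

```text
the job is handed in; nothing more can be done
None
```

The three brass nuts were swept flat into the red pan, more than 50 mm behind its mouth by the last top view; the silver nut and everything else looked unmoved, and the job was handed in just after 16.2 s (no verdict was returned).

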